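# Put the brass bushing away in the blue drawer

## Robot

A 6-joint arm with a two-finger parallel gripper is mounted at the origin on the work surface. World frame = base frame: x ahead of the robot, y to its left, z up, the work surface at z = 0. Lengths are in m, angles in degrees, forces in N, time in s.
With the tool pointing down it reaches from about 0.425 to 1.125 m from the base axis. Payload 14.9 kg.
Tool frame: the origin (TCP) lies on the centre line of the jaws, within the pads' length; the fingertips stand 14 mm ahead of it and the grasp point (between the pads) lies 5 mm behind it (bot.finger_overhang is the z of the fingertips in the tool frame, in m); z points along the fingers, y is the direction in which the jaws open and shut (so a half turn about z gives the same grasp; the last joint's range is limited). The gripper opens to 91 mm and grips with 3 to 60 N. Pads are 32 mm wide; open, the fingers measure 118 mm over their backs; the gripper's body (76 mm by 178 mm) begins 60 mm behind the grasp point.
Start: joints at [72.175, 21.709, 99.362, -0, 58.929, -1.908], TCP at [0.192, 0.673, 0.228] pointing down, gripper open.
Joint ranges: [-158.91, 158.91], [-42.39, 125.64], [0.06, 152.35], [-60.88, 240.88], [17.5, 164.5], [-176.32, 176.32]. Speed limits (degrees/s): [108.29, 108.29, 136.94, 180, 180, 180].

## Interface

Orientations are given as a 3x3 rotation matrix whose columns are the frame's x, y, z axes.
In Python, from plant import bot, grab_frame, get_calibration, finish_job, finder gives the robot as it stands. The module is installed in compiled form; this text tells all that it offers.
- The arm moves only by the shell command python3 -m jog 'ROWS' [OPENING] [FORCE]. ROWS is text: rows parted by semicolons, each of 4 numbers parted by spaces: the shift along the tool's x, y, z in m, then the turn about the tool's z in degrees. In form: tx ty tz roll; .... A call has 1 to 10 rows; each row shifts and turns the commanded pose from where the row before left it, along the tool's axes as they then stand; what a row does not reach is not made up. A row lasts 1/12 s, in which the tool goes at most 41.7 mm and 7.16 degrees, less where a joint would pass 70% of its speed; a pose out of reach is approached as far as the arm can. A call with a gripper value outside its range is refused whole. OPENING is the opening, from 0 (shut) to 1 (fully open), set as the call begins (- or left out, the last holds). The fingers move at their own pace and stop on an object; FORCE is the grip in N (left out, the last holds). Time passes only in rows, so rows that do not move let the fingers close. It gives the time, the measured TCP pose, the force and the opening at its end, in the units of the state.
- bot.state(): the state, without advancing time (a new reading comes with each control period).
- grab_frame(name): name is "scene" or "top" or "wrist"; returns (picture, depth): 480x640x3 uint8, red, green, blue; 480x640 float32, m along the optical axis (not along the pixel's ray), 0 where there is no reading.
- get_calibration(name): a dict with "fovy" (degrees; the focal length in pixels is half the picture's height over the tangent of half this angle, whatever the lens; pixels are square), "cx", "cy" (the principal point, pixels), "eye" and "attitude" of the camera in the world. Camera axes: x right, y down, z forward; pixel columns grow to the right and rows downward; lengths in m; the calibration is good to about 2 mm. A picture is of the moment at which its call begins: read the wrist's pose just before it. get_calibration takes no time and is no camera call; for the wrist camera it gives the pose at the moment of the call.
- finish_job(): hands the job in, once; it reports no verdict.
Trained networks look in the newest picture that a camera, given by its name, has taken for a name from the list of things; names that differ only in an ending like _2 or _b are one class to them, and where a whole thing is asked for, a point or a joint stands for the part that bears it (a point fixed in the world has none). Each returns a list of dicts, best first, with "score" (0 to 1); they miss things now and then, are a little off and sometimes report something else, mostly with a low value. They report only what shows in the picture. A call takes as long as a camera call. They do not tell look-alikes from the thing itself.
- finder.trace(camera, query): "pixels" (480x640 bool, what is visible of it) and "at" ([column, row] in pixels, amid what is visible of it).
The state is a dict: "time_s": time; "qpos": joint angles; "joint_velocities": joint speeds; "tau": joint torques, N m; "tool_pos": TCP position; "ee_rot": TCP orientation; "force": force on the tool from outside, world axes, zero at the start; "torque": the same for the moment, N m; "opening": opening from 0.0 (shut) to 1.0 (fully open).
Only numpy, scipy, OpenCV 4.12 (cv2) and the standard library are available. Lean on these libraries where they do the work, as an engineer would, in place of code of your own. Each camera call takes 0.05 s, during which the arm holds its last target.

## Task

Pull the blue unit's drawer nearly all the way open, then stand the brass bushing upright on the drawer's floor and leave the drawer open like that. Keep the red unit's drawer shut.

Things in the scene. Friction and masses are not known exactly. Their poses are not given: they have to be found in the camera images.
- blue_handle (a point): Middle of the blue drawer's steel bar handle: bar 12 mm thick, 100 mm long, level, 51 mm above the table, a post at each end, its axis 50 mm from the drawer front (44 mm free behind it). x points back into the unit (drawer opens along -x), y along the bar, z up. Unit: low, blue, fixed, maybe slightly turned, 190 mm wide and deep, 76 mm high, black mat on top.
- blue_drawer (a joint): Blue drawer's opening, m: 0 shut (starts up to 0.012), stop at 0.14; slides along the handle's -x, stays where left (1.5 N friction). Along the handle's x: front panel 50 to 62 mm (top 69 mm above table), inside 67 to 193 mm (cross divider); unit's top covers all beyond 62 mm + opening. Inside 158 mm wide, floor 35 mm below bar axis, walls to 61 mm above table.
- brass_bushing: Golden brass flanged bushing standing upright on the table, about 0.25 kg: round body 36 mm in diameter, 45 mm high in all, flange 48 mm in diameter over the lowest 8 mm, dark bore drawn on top. Origin at the centre of its underside, z up; round, so yaw does not matter. A silver steel one of the same shape stands elsewhere: not that one.
- red_drawer (a joint): Opening in m of the drawer of the red unit, otherwise the same as the blue one and beside it (left and right may be swapped): 0 shut, 0.14 at its stop. It may start up to 12 mm ajar, which counts as shut.
Things that resemble listed ones, but are neither listed nor needed, are in the scene too. What is shaped like the brass_bushing but purple is not meant.

How it is judged:
By the outcome, as a careful person would: the job done as asked, in the order asked, and still so for the second after the job is handed in, with the robot touching nothing.
It also fails if it takes over 58 s, if anything falls off the work surface, if the arm or the gripper's body presses on something with over 40 N, if the wrist force passes 120 N, or if a joint passes its speed limit or range.

## Working session

There is one attempt and no reset: what is moved stays moved. The work goes in short steps, Python scripts to look and compute and a shell command to move; the robot and the scene stay as the last step left them, time stands still between calls to the robot, and variables do not carry over. Pictures are saved under pics/ and viewed, and the job is handed in when it is done.

```bash
mkdir -p pics; cat > h.py <<'E'
from plant import bot, grab_frame, get_calibration, finish_job, finder
import numpy as np, cv2
def save(n,im): cv2.imwrite('pics/'+n+'.png',im[:,:,::-1])
def world(cal,depth,u,v):
    f=240/np.tan(np.radians(cal['fovy'])/2)
    d=depth[v,u]
    p=np.stack([(u-cal['cx'])/f*d,(v-cal['cy'])/f*d,d],-1)
    return p@np.array(cal['attitude']).T+np.array(cal['eye'])
def st():
    s=bot.state(); print({k:np.round(s[k],4).tolist() for k in('time_s','tool_pos','ee_rot','force','opening')})
E
python3 - <<'E'
from h import *
st()
for n in('scene','top'):
    im,d=grab_frame(n); c=get_calibration(n); save(n,im); np.savez(n,im=im,d=d); print(n,c)
print(bot.finger_overhang)
E
```

```text
{'time_s': 0.0, 'tool_pos': [0.1919, 0.6728, 0.2273], 'ee_rot': [[-0.9617, 0.2743, -0.0004], [0.2743, 0.9617, -0.0011], [0.0, -0.0011, -1.0]], 'force': [0.5812, 0.0009, 0.6043], 'opening': 1.0014}
scene {'fovy': 45.64027134181524, 'cx': 326.6851775394085, 'cy': 239.58608950085303, 'eye': array([ 1.19700277, -0.41582183,  0.83173632]), 'attitude': array([[ 0.52742097,  0.58615023, -0.61502441],
       [ 0.84940402, -0.37949665,  0.36673575],
       [-0.01843746, -0.71582833, -0.69803285]])}
top {'fovy': 50.44286783752491, 'cx': 323.29480403637035, 'cy': 237.38256361886522, 'eye': array([ 0.40963044, -0.03747006,  1.11320028]), 'attitude': array([[-0.00920764, -0.99371076,  0.11159817],
       [-0.99991497,  0.01018035,  0.00814949],
       [-0.00923434, -0.11151364, -0.99372   ]])}
0.014
```

View pics/scene.png

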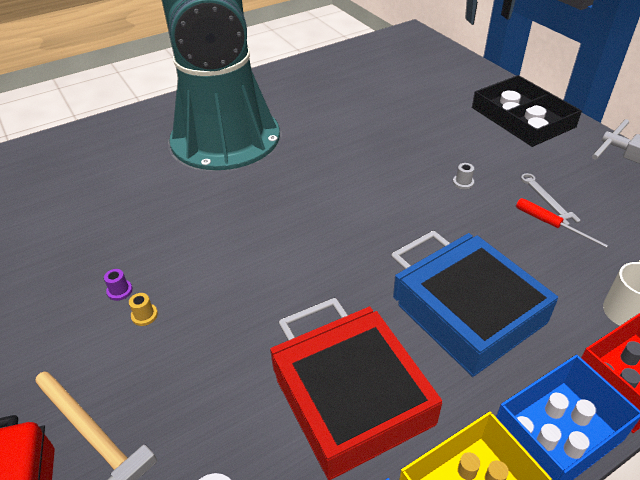

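View pics/top.png

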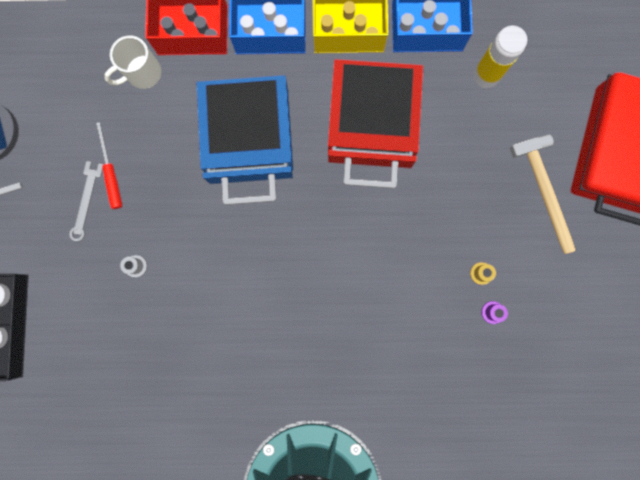

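The brass candidate is at scene (143,308) / top (483,273). The purple one, scene (117,283) / top (495,313), and the silver one, scene (464,175) / top (133,266), are decoys. The golden one fits the description. The blue unit is at top (245,130), with its handle bar at (248,199). Next I'll measure these and enlarge a crop to confirm.

```bash
python3 - <<'E'
from h import *
S={}
for n in('scene','top'):
    z=np.load(n+'.npz'); c=get_calibration(n)
    vv,uu=np.mgrid[0:480,0:640]; W=world(c,z['d'],uu,vv); S[n]=(z['im'],z['d'],W)
im,d,W=S['top']
i2=S['scene'][0]
a=cv2.resize(i2[255:345,85:185],(400,360),interpolation=cv2.INTER_CUBIC)
b=cv2.resize(im[245:335,430:530],(400,360),interpolation=cv2.INTER_CUBIC)
save('crop1',np.hstack([a,b]))
for n in S:
    im,d,W=S[n]
    hsv=cv2.cvtColor(im,cv2.COLOR_RGB2HSV)
    m=(hsv[...,0]>14)&(hsv[...,0]<30)&(hsv[...,1]>120)&(d>0)
    reg=np.zeros_like(m)
    if n=='top': reg[255:290,465:505]=1
    else: reg[285:335,120:165]=1
    q=W[(m&reg)]
    t=q[q[:,2]>.040]
    print(n,'all',q.min(0).round(4),q.max(0).round(4),'top mid',((t.min(0)+t.max(0))/2).round(4),len(t), q[:,2].max().round(4))
    fl=q[(q[:,2]<.012)]; print(len(fl),((fl.min(0)+fl.max(0))/2).round(4))
    # handle bar: gray low sat pts z 0.03-.065 near
    g=(hsv[...,1]<60)&(hsv[...,2]>110)&(W[...,2]>.045)&(W[...,2]<.068)&(d>0)
    for nm,box in (('blue',(215,285,170,210) if n=='top' else (385,455,225,275)),('red',(335,405,150,195) if n=='top' else (270,355,290,345))):
        r=np.zeros_like(g); r[box[2]:box[3],box[0]:box[1]]=1
        p=W[g&r]; 
        if len(p)<10: print(n,nm,len(p)); continue
        print(n,nm,len(p),p.min(0).round(4),p.max(0).round(4))
        np.save(f'p_{n}_{nm}.npy',p)
        # bar: min area rect of the whole
        print(cv2.minAreaRect((p[:,:2]*1000).astype(np.float32)))
    # unit top mats
    blk=(hsv[...,2]<60)&(W[...,2]>.06)&(W[...,2]<.09)&(d>0)
    nb,lab,stt,ce=cv2.connectedComponentsWithStats(blk.astype(np.uint8))
    for i in range(1,nb):
        if stt[i,4]>1500:
            p=W[lab==i]; print('mat',ce[i],p[:,2].mean().round(4),cv2.minAreaRect((p[:,:2]*1000).astype(np.float32)))
E
```

```text
scene all [ 0.4109 -0.3917 -0.0012] [ 0.4794 -0.3442  0.0507] top mid [ 0.4532 -0.3687  0.0455] 214 0.0507
201 [ 0.4452 -0.3679  0.0053]
scene blue 467 [0.604  0.0718 0.0496] [0.6569 0.1854 0.0615]
((630.2174682617188, 128.7112579345703), (48.803245544433594, 112.16081237792969), 2.9465250968933105)
scene red 628 [ 0.6346 -0.1862  0.0494] [ 0.6906 -0.0729  0.0623]
((662.5352783203125, -129.12451171875), (111.78876495361328, 48.3693733215332), 85.59980773925781)
mat [483.27179219 292.70292887] 0.0787 ((785.3036499023438, 139.5262451171875), (150.78762817382812, 152.79734802246094), 3.301205635070801)
mat [358.0863737  384.51556125] 0.0787 ((817.979736328125, -141.02781677246094), (151.08843994140625, 150.86871337890625), 85.02965545654297)
top all [ 0.4313 -0.3858  0.0022] [ 0.4748 -0.3462  0.048 ] top mid [ 0.4525 -0.3688  0.0441] 143 0.048
119 [ 0.453  -0.364   0.0071]
top blue 559 [0.603  0.0723 0.0458] [0.6742 0.1989 0.0642]
((640.3842163085938, 135.26510620117188), (72.06924438476562, 124.51264953613281), 2.3664960861206055)
top red 622 [ 0.634  -0.201   0.0463] [ 0.7147 -0.0618  0.0665]
((674.66455078125, -128.46072387695312), (139.71351623535156, 74.00248718261719), 85.0958480834961)
```

View pics/crop1.png

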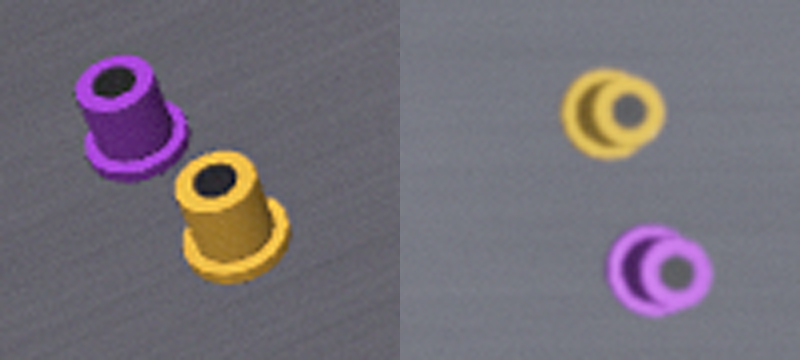

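The crop confirms it: the gold bushing is at about (0.453, -0.368) on the table, and its purple neighbour is clearly separate. Now I'll refine the bar pose and the current opening.

```bash
python3 - <<'E'
from h import *
for n in('scene','top'):
  z=np.load(n+'.npz'); c=get_calibration(n); vv,uu=np.mgrid[0:480,0:640]; im,d=z['im'],z['d']; W=world(c,d,uu,vv)
  for nm,x0 in(('blue',.63),('red',.66)):
    p=np.load(f'p_{n}_{nm}.npy')
    p=p[(p[:,2]>.05)]
    q=p[p[:,0]<x0]
    ym=(q[:,1].min()+q[:,1].max())/2
    q=q[abs(q[:,1]-ym)<.042]  # central bar only
    for _ in range(3):
        k=np.polyfit(q[:,1],q[:,0],1); r=q[:,0]-np.polyval(k,q[:,1]); q=q[abs(r)<.01]
    # edges-based: mid of min and max per y-bin
    print(n,nm,'slope deg',np.degrees(np.arctan(-k[0])).round(2),'ymid',ym.round(4),'x at ymid',np.polyval(k,ym).round(4),'r',r.min().round(4),r.max().round(4),len(q))
  hsv=cv2.cvtColor(im,cv2.COLOR_RGB2HSV); h=hsv[...,0]
  for nm,m in(('blue',(h>100)&(h<125)),('red',(h<8)|(h>172))):
    b=m&(hsv[...,1]>120)&(W[...,2]>.072)&(W[...,2]<.085)&(d>0)&(W[...,0]<.93)&(W[...,0]>.6)&(abs(W[...,1])<.26)
    nb,lab,s,ce=cv2.connectedComponentsWithStats(b.astype(np.uint8)); i=1+s[1:,4].argmax()
    p=W[lab==i]; print(n,nm,'unit',cv2.minAreaRect((p[:,:2]*1000).astype(np.float32)),p[:,2].mean())
E
```

```text
scene blue slope deg 3.68 ymid 0.1281 x at ymid 0.6142 r -0.008 0.0059 227
scene red slope deg -5.08 ymid -0.1286 x at ymid 0.6466 r -0.0082 0.0046 311
scene blue unit ((775.3917236328125, 138.88040161132812), (192.02789306640625, 193.72607421875), 3.243556261062622) 0.07701747680167029
scene red unit ((807.2683715820312, -141.08523559570312), (191.28201293945312, 192.14126586914062), 85.07210540771484) 0.07715106908156465
top blue slope deg 3.23 ymid 0.1277 x at ymid 0.6106 r -0.0061 0.0066 219
top red slope deg -5.2 ymid -0.129 x at ymid 0.6431 r -0.0055 0.0066 218
top blue unit ((774.1552124023438, 137.91741943359375), (190.963623046875, 190.39663696289062), 3.578777551651001) 0.07595405508536593
top red unit ((807.0608520507812, -142.08067321777344), (189.8071746826172, 191.85995483398438), 85.22515869140625) 0.07583232734735766
```

```bash
python3 -m jog '0 0 0 7.07;0 0 0 7.07;0 0 0 7.07;0 0 0 7.07;0 0 0 7.07;0 0 0 7.07;0 0 0 7.07;0 0 0 7.07;0 0 0 7.07;0 0 0 7.07' 0.45 20
cat >> h.py <<'E'
def rel(t):
    s=bot.state(); R=np.array(s['ee_rot']); print('az',np.degrees(np.arctan2(R[1,1],R[0,1])).round(2),'shift',(R.T@(np.array(t)-s['tool_pos'])).round(4))
E
python3 -c "
from h import *
st();rel([.612,.128,.16])"
```

```text
time_s: 0.93
tool_pos: [0.1919, 0.673, 0.2275]
ee_rot: [[-0.053, 0.999, -0.0], [0.999, 0.053, -0.001], [-0.001, -0.0, -1.0]]
force: [1.1, 0.6, 0.1]
opening: 0.449
{'time_s': 0.9333, 'tool_pos': [0.1919, 0.673, 0.2275], 'ee_rot': [[-0.0529, 0.9986, -0.0002], [0.9986, 0.0529, -0.0006], [-0.0006, -0.0002, -1.0]], 'force': [1.1442, 0.5585, 0.1438], 'opening': 0.4494}
az 3.03 shift [-0.5664  0.3907  0.0678]
```

```bash
python3 -m jog '-0.028 0.0195 0.003 0;-0.028 0.0195 0.003 0;-0.028 0.0195 0.003 0;-0.028 0.0195 0.003 0;-0.028 0.0195 0.003 0;-0.028 0.0195 0.003 0;-0.028 0.0195 0.003 0;-0.028 0.0195 0.003 0;-0.028 0.0195 0.003 0;-0.028 0.0195 0.003 0' | head -2
python3 -m jog '-0.028 0.0195 0.003 0;-0.028 0.0195 0.003 0;-0.028 0.0195 0.003 0;-0.028 0.0195 0.003 0;-0.028 0.0195 0.003 0;-0.028 0.0195 0.003 0;-0.028 0.0195 0.003 0;-0.028 0.0195 0.003 0;-0.028 0.0195 0.003 0;0 0 0 -0.4' |head -2
python3 - <<'E'
from h import *
st();rel([.612,.128,.047])
im,d=grab_frame('wrist'); save('w1',im)
E
```

```text
time_s: 1.77
tool_pos: [0.4038, 0.4036, 0.1977]
time_s: 2.6
tool_pos: [0.5958, 0.1602, 0.1704]
{'time_s': 2.6, 'tool_pos': [0.5958, 0.1602, 0.1704], 'ee_rot': [[-0.0631, 0.998, 0.0004], [0.998, 0.0631, -0.0005], [-0.0005, 0.0004, -1.0]], 'force': [-0.5694, -0.2525, 0.5322], 'opening': 0.4501}
az 3.61 shift [-0.0331  0.0141  0.1234]
```

View pics/w1.png

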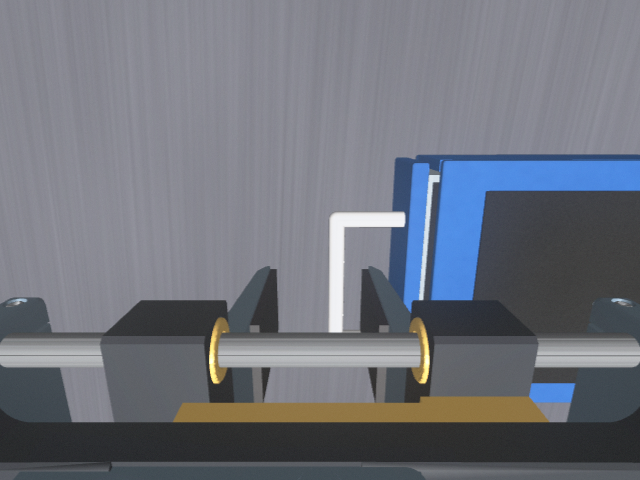

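The wrist view shows the bar (column ~336) between the two fingers and running parallel to the pads. Next I'll centre, lower and grip.

```bash
python3 -m jog '-0.011 0.0047 0 0;-0.011 0.0047 0 0;-0.011 0.0047 0.02 0;0 0 0.03 0;0 0 0.03 0;0 0 0.025 0;0 0 0.018 0;0 0 0 0;0 0 0 0' 
python3 -m jog '0 0 0 0;0 0 0 0;0 0 0 0;0 0 0 0;0 0 0 0' 0 30
python3 - <<'E'
from h import *
im,d=grab_frame('scene'); save('s2',im)
E
```

```text
time_s: 3.4
tool_pos: [0.609, 0.132, 0.0477]
ee_rot: [[-0.067, 0.998, -0.001], [0.998, 0.067, -0.0], [-0.0, -0.001, -1.0]]
force: [0.1, 0.0, 0.2]
opening: 0.448
time_s: 3.82
tool_pos: [0.61, 0.1321, 0.0487]
ee_rot: [[-0.066, 0.998, 0.001], [0.998, 0.066, 0.0], [0.0, 0.001, -1.0]]
force: [-0.3, -0.5, 7.3]
opening: 0.122
```

View pics/s2.png

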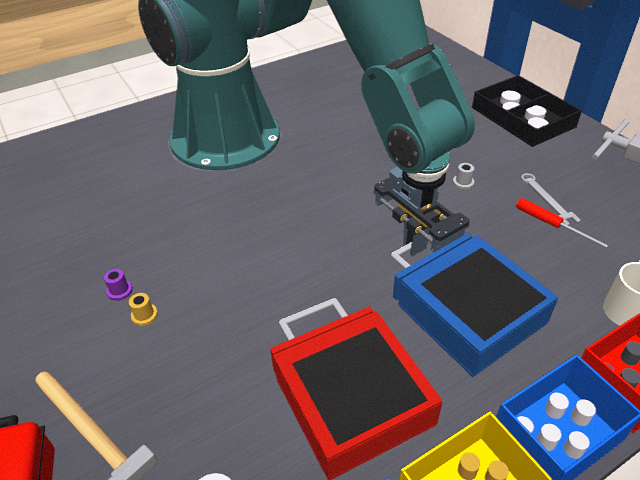

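The bar is gripped (opening 11 mm). The drawer is about 7 mm open, so I'll pull 0.125 m.

```bash
python3 -m jog '0 -0.006 0 0;0 -0.012 0 0;0 -0.014 0 0;0 -0.014 0 0;0 -0.014 0 0;0 -0.014 0 0;0 -0.014 0 0;0 -0.014 0 0;0 -0.012 0 0;0 -0.007 0 0' 
python3 -m jog '0 -0.004 0 0;0 0 0 0;0 0 0 0'
python3 - <<'E'
from h import *
im,d=grab_frame('scene'); save('s3',im)
E
```

```text
time_s: 4.7
tool_pos: [0.4878, 0.1243, 0.0487]
ee_rot: [[-0.066, 0.998, 0.002], [0.998, 0.066, 0.001], [0.001, 0.002, -1.0]]
force: [0.9, 3.9, 7.9]
opening: 0.125
time_s: 4.95
tool_pos: [0.4843, 0.124, 0.0487]
ee_rot: [[-0.066, 0.998, 0.001], [0.998, 0.066, 0.001], [0.0, 0.001, -1.0]]
force: [-1.9, 3.8, 13.7]
opening: 0.122
```

View pics/s3.png

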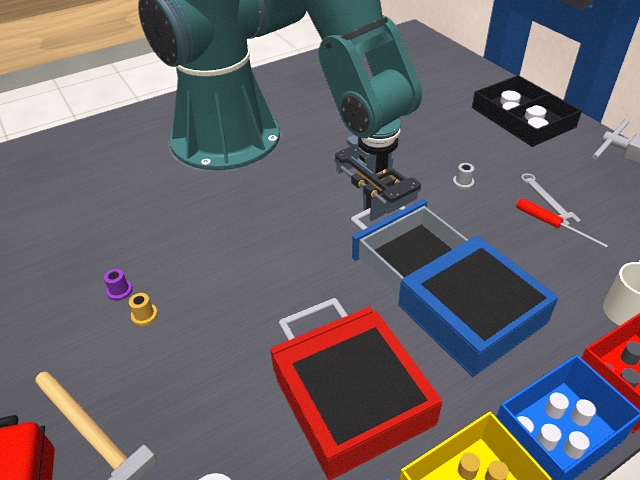

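The drawer is out about 0.13 m, with its cavity visible at scene (415,245). Next I'll release and lift.

```bash
python3 -m jog '0 0 0 0;0 0 0 0;0 0 0 0;0 0 0 0;0 0 -0.01 0;0 0 -0.03 0;0 0 -0.03 0;0 0 -0.03 0;0 0 -0.03 0;0 0 -0.02 0' 0.45
python3 - <<'E'
from h import *
im,d=grab_frame('top'); save('t4',im); np.savez('t4',im=im,d=d)
rel([.453,-.368,.15])
E
```

```text
time_s: 5.83
tool_pos: [0.4852, 0.1238, 0.2013]
ee_rot: [[-0.066, 0.998, 0.002], [0.998, 0.066, 0.0], [0.0, 0.002, -1.0]]
force: [0.6, 0.4, 0.1]
opening: 0.449
az 3.78 shift [-0.4889 -0.0665  0.0533]
```

View pics/t4.png

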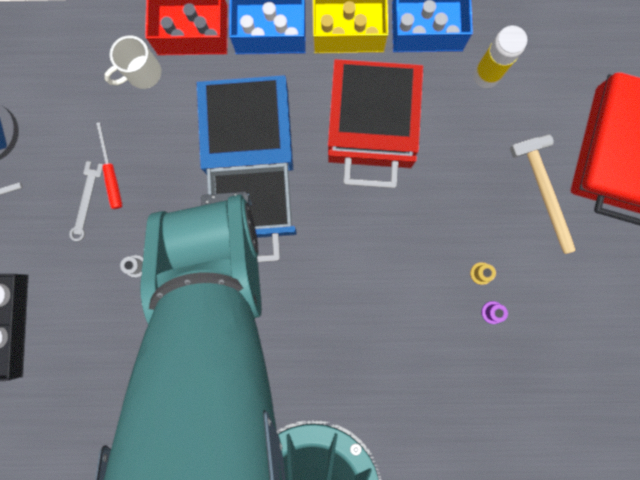

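```bash
python3 -m jog '-0.035 -0.0048 0 0;-0.035 -0.0048 0 0;-0.035 -0.0048 0 0;-0.035 -0.0048 0 0;-0.035 -0.0048 0 0;-0.035 -0.0048 0 0;-0.035 -0.0048 0 0;-0.035 -0.0048 0 0;-0.035 -0.0048 0 0;-0.035 -0.0048 0 0' 0.7 | head -2
python3 -m jog '-0.035 -0.0048 0 0;-0.035 -0.0048 0 0;-0.035 -0.0048 0 0;-0.034 -0.0048 0 0;0 0 0 7;0 0 0 7;0 0 0 7;0 0 0 7;0 0 0 7;0 0 0 7' | head -2
python3 -m jog '0 0 0 7;0 0 0 7;0 0 0 7;0 0 0 7;0 0 0 7;0 0 0 0' | head -2
python3 - <<'E'
from h import *
bot.state(); c=get_calibration('wrist')
im,d=grab_frame('wrist'); save('w5',im)
vv,uu=np.mgrid[0:480,0:640]; W=world(c,d,uu,vv)
hsv=cv2.cvtColor(im,cv2.COLOR_RGB2HSV)
for nm,a,b in(('brass',14,30),('purple',130,155)):
    m=(hsv[...,0]>a)&(hsv[...,0]<b)&(hsv[...,1]>120)&(d>0)&(W[...,2]<.06)&(W[...,2]>-.01)
    q=W[m]; t=q[(q[:,2]>.041)]
    if len(t): print(nm,len(t),((t.min(0)+t.max(0))/2).round(4),(t.max(0)-t.min(0)).round(4))
st();rel([.453,-.368,.025])
E
```

```text
time_s: 6.72
tool_pos: [0.4592, -0.2304, 0.1984]
time_s: 7.55
tool_pos: [0.4497, -0.3685, 0.1982]
time_s: 8.05
tool_pos: [0.4497, -0.3685, 0.1982]
brass 912 [ 0.4533 -0.3693  0.0445] [0.0352 0.0354 0.0068]
purple 730 [ 0.3704 -0.39    0.0445] [0.0335 0.0351 0.0069]
{'time_s': 8.1, 'tool_pos': [0.4498, -0.3685, 0.1982], 'ee_rot': [[0.9568, 0.2906, -0.0001], [0.2906, -0.9568, 0.0001], [-0.0001, -0.0001, -1.0]], 'force': [-0.0021, 0.674, -0.4978], 'opening': 0.701}
az -73.11 shift [0.0033 0.0005 0.1732]
```

View pics/w5.png

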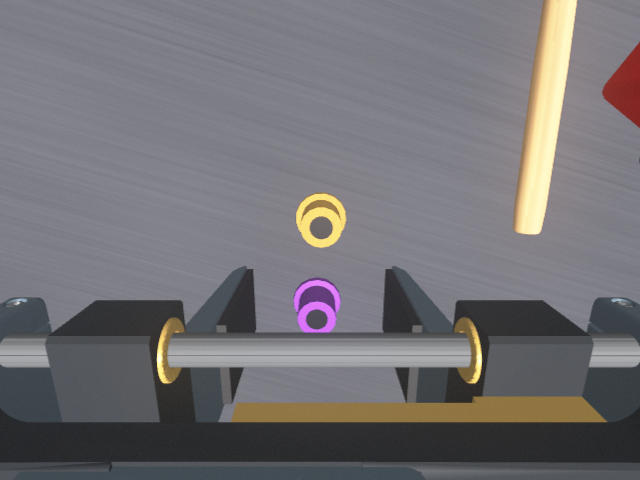

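The wrist view puts brass at (321,220) and purple at (317,305), well apart. The measured brass position (0.4533, -0.369) agrees with the earlier estimate. I'll descend and grip.

```bash
python3 -m jog '0.0035 0.001 0.02 0;0 0 0.03 0;0 0 0.03 0;0 0 0.03 0;0 0 0.03 0;0 0 0.02 0;0 0 0.012 0;0 0 0 0;0 0 0 0'
python3 -m jog '0 0 0 0;0 0 0 0;0 0 0 0;0 0 0 0;0 0 0 0' 0 30
```

```text
time_s: 8.85
tool_pos: [0.4537, -0.3687, 0.0263]
ee_rot: [[0.957, 0.291, -0.0], [0.291, -0.957, 0.0], [-0.0, -0.0, -1.0]]
force: [0.4, -0.1, -0.2]
opening: 0.701
time_s: 9.27
tool_pos: [0.4539, -0.3688, 0.0266]
ee_rot: [[0.957, 0.289, 0.001], [0.289, -0.957, -0.001], [0.001, 0.001, -1.0]]
force: [-0.4, 0.7, 7.9]
opening: 0.38
```

```bash
python3 -m jog '0 0 -0.01 0;0 0 -0.02 0;0 0 -0.025 0;0 0 -0.03 0;0 0 -0.03 0;0 0 -0.03 0;0 0 -0.015 0;0 0 0 0'
python3 - <<'E'
from h import *
im,d=grab_frame('top'); c=get_calibration('top'); save('t6',im)
vv,uu=np.mgrid[0:480,0:640]; W=world(c,d,uu,vv)
reg=np.zeros(d.shape,bool); reg[150:240,195:305]=1
hsv=cv2.cvtColor(im,cv2.COLOR_RGB2HSV)
m=reg&(W[...,2]<.03)&(W[...,2]>.008)&(hsv[...,2]<70)&(d>0)
nb,lab,s,ce=cv2.connectedComponentsWithStats(m.astype(np.uint8)); i=1+s[1:,4].argmax()
p=W[lab==i]; print('floor',len(p),p[:,2].mean(),cv2.minAreaRect((p[:,:2]*1000).astype(np.float32)))
g=np.zeros_like(reg); g[235:275,215:285]=1
g&=(hsv[...,1]<60)&(hsv[...,2]>110)&(W[...,2]>.048)&(W[...,2]<.068)&(d>0)
p=W[g]; print('handle',cv2.minAreaRect((p[:,:2]*1000).astype(np.float32)))
st();rel([.612,.1285,.15])
E
```

```text
time_s: 9.93
tool_pos: [0.4549, -0.3697, 0.1902]
ee_rot: [[0.957, 0.289, 0.004], [0.289, -0.957, -0.004], [0.003, 0.005, -1.0]]
force: [1.1, 0.4, -1.6]
opening: 0.381
floor 3400 0.016297129582834483 ((618.8408813476562, 130.1378173828125), (115.39850616455078, 146.89158630371094), 4.18565034866333)
handle ((505.45294189453125, 120.91871643066406), (55.66500473022461, 113.02617645263672), 1.5698232650756836)
{'time_s': 9.9833, 'tool_pos': [0.4541, -0.369, 0.1879], 'ee_rot': [[0.9574, 0.2889, 0.0024], [0.2889, -0.9574, -0.0021], [0.0017, 0.0028, -1.0]], 'force': [-0.2077, 0.101, -2.1763], 'opening': 0.384}
az -73.21 shift [ 0.2948 -0.4308  0.0372]
```

View pics/t6.png

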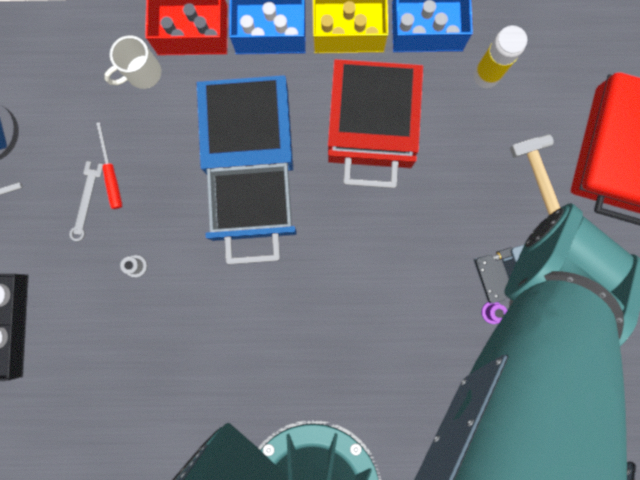

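The drawer is open with its floor at z=0.016, centred at top (250,198). The wrist force shows about 2 N of load, so the bushing is held. I'll carry it over.

```bash
python3 -m jog '0.008 -0.012 0 0;0.014 -0.02 0 0;0.02 -0.029 0 0;0.02 -0.029 0 0;0.02 -0.029 0 0;0.02 -0.029 0 0;0.02 -0.029 0 0;0.02 -0.029 0 0;0.02 -0.029 0 0;0.02 -0.029 0 0'|head -2
python3 -m jog '0.02 -0.029 0 0;0.02 -0.029 0 0;0.02 -0.029 0 0;0.02 -0.029 0 0;0.018 -0.029 0 0;0.013 -0.019 0 0;0.008 -0.012 0 0;0 0 0 0;0 0 0 0'|head -2
python3 - <<'E'
from h import *
st();rel([.612,.129,.0435])
im,d=grab_frame('scene'); save('s7',im)
E
```

```text
time_s: 10.82
tool_pos: [0.5506, -0.0607, 0.1842]
time_s: 11.57
tool_pos: [0.6138, 0.1398, 0.1846]
{'time_s': 11.5667, 'tool_pos': [0.6138, 0.1398, 0.1846], 'ee_rot': [[0.9571, 0.2898, -0.0021], [0.2898, -0.9571, -0.0006], [-0.0022, -0.0001, -1.0]], 'force': [0.0773, -0.4161, -3.2691], 'opening': 0.3809}
az -73.15 shift [-0.0045  0.0098  0.1412]
```

View pics/s7.png

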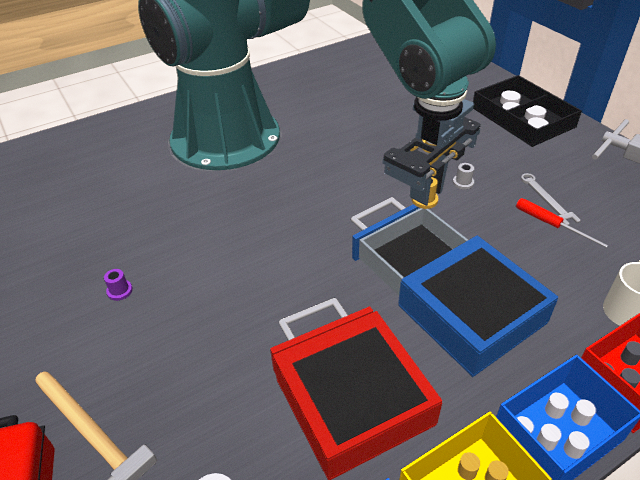

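The brass bushing hangs upright over the cavity at scene (425,193). Lowering.

```bash
python3 -m jog '-0.0045 0.0098 0.01 0;0 0 0.02 0;0 0 0.025 0;0 0 0.025 0;0 0 0.02 0;0 0 0.015 0;0 0 0.01 0;0 0 0.006 0;0 0 0.004 0;0 0 0 0'
python3 -m jog '0 0 0.002 0;0 0 0.002 0;0 0 0 0;0 0 0 0'
```

```text
time_s: 12.45
tool_pos: [0.6133, 0.1287, 0.0508]
ee_rot: [[0.957, 0.289, -0.0], [0.289, -0.957, -0.0], [-0.0, 0.0, -1.0]]
force: [-0.5, -0.6, -2.1]
opening: 0.385
time_s: 12.78
tool_pos: [0.6134, 0.129, 0.0473]
ee_rot: [[0.957, 0.289, 0.0], [0.289, -0.957, 0.0], [0.0, 0.0, -1.0]]
force: [-0.6, 0.2, -2.2]
opening: 0.382
```

```bash
python3 -m jog '0 0 0.0015 0;0 0 0.001 0;0 0 0.0005 0;0 0 0 0;0 0 0 0' | sed -n '2p;6p'
python3 -c "
from h import *
st()"
```

```text
tool_pos: [0.6132, 0.1289, 0.0439]
{'time_s': 13.2, 'tool_pos': [0.6132, 0.1289, 0.0439], 'ee_rot': [[0.9574, 0.2888, -0.0001], [0.2888, -0.9574, -0.0], [-0.0001, -0.0, -1.0]], 'force': [0.3104, -0.314, -2.7052], 'opening': 0.3807}
```

```bash
python3 -m jog '0 0 0.0005 0;0 0 0.0005 0;0 0 0 0;0 0 0 0' | sed -n '2p;6p;4p'
python3 -m jog '0 0 0.0003 0;0 0 0.0003 0;0 0 0 0' ; python3 -c "
from h import *
st()"
```

```text
tool_pos: [0.6133, 0.1289, 0.0429]
force: [-0.1, -0.3, -2.5]
time_s: 13.78
tool_pos: [0.6135, 0.1289, 0.0426]
ee_rot: [[0.957, 0.289, 0.0], [0.289, -0.957, 0.0], [0.0, 0.0, -1.0]]
force: [-1.4, -0.7, 2.5]
opening: 0.383
{'time_s': 13.7833, 'tool_pos': [0.6135, 0.1289, 0.0426], 'ee_rot': [[0.9574, 0.2888, 0.0004], [0.2888, -0.9574, 0.0], [0.0004, 0.0001, -1.0]], 'force': [-1.4454, -0.7323, 2.5181], 'opening': 0.3829}
```

The vertical force flipped from -2.5 to +2.5 N, so the bushing has touched the floor. I'll release and lift straight up.

```bash
python3 -m jog '0 0 0 0;0 0 0 0;0 0 0 0;0 0 -0.005 0;0 0 -0.015 0;0 0 -0.03 0;0 0 -0.03 0;0 0 -0.03 0;0 0 -0.03 0;0 0 -0.02 0' 0.6
python3 -m jog '0 0.03 0 0;0 0.04 0 0;0 0.04 0 0;0 0.04 0 0;0 0.04 0 0;0 0.04 0 0;0 0.04 0 0;0 0.03 0 0;0 0 0 0;0 0 0 0' |head -2
python3 - <<'E'
from h import *
im,d=grab_frame('scene'); save('s8',im)
im2,d=grab_frame('top'); c=get_calibration('top'); save('t8',im2)
vv,uu=np.mgrid[0:480,0:640]; W=world(c,d,uu,vv)
save('c8',np.hstack([cv2.resize(im[190:300,330:460],(390,330)),cv2.resize(im2[140:275,180:310],(390,330))]))
hsv=cv2.cvtColor(im2,cv2.COLOR_RGB2HSV)
m=(hsv[...,0]>14)&(hsv[...,0]<30)&(hsv[...,1]>120)&(d>0); m[:150]=0;m[:,320:]=0
q=W[m]; t=q[q[:,2]>.055]; print(len(q),q[:,2].max(),((t.min(0)+t.max(0))/2).round(4) if len(t) else '')
for nm,box in(('blue',(215,285,240,275)),('red',(335,405,150,195))):
    g=np.zeros(d.shape,bool); g[box[2]:box[3],box[0]:box[1]]=1
    g&=(hsv[...,1]<60)&(hsv[...,2]>110)&(W[...,2]>.050)&(W[...,2]<.068)&(d>0)
    p=W[g]; x0=np.percentile(p[:,0],2)
    q=p[p[:,0]<x0+.025]; ym=(q[:,1].min()+q[:,1].max())/2; q=q[abs(q[:,1]-ym)<.04]
    k=np.polyfit(q[:,1],q[:,0],1)
    print(nm,'bar',np.polyval(k,ym).round(4),ym.round(4))
st()
E
```

```text
time_s: 14.62
tool_pos: [0.6141, 0.1291, 0.2068]
ee_rot: [[0.957, 0.289, 0.004], [0.289, -0.957, 0.001], [0.004, 0.0, -1.0]]
force: [0.6, -0.1, 0.6]
opening: 0.599
time_s: 15.45
tool_pos: [0.7, -0.1597, 0.2034]
374 0.06589845970617869 [0.6121 0.1268 0.0609]
blue bar 0.4847 0.1196
red bar 0.7134 -0.0702
{'time_s': 15.55, 'tool_pos': [0.6996, -0.1577, 0.203], 'ee_rot': [[0.9574, 0.2889, 0.0001], [0.2889, -0.9574, 0.0001], [0.0002, -0.0001, -1.0]], 'force': [0.5288, -0.6621, 0.0015], 'opening': 0.6017}
```

View pics/c8.png

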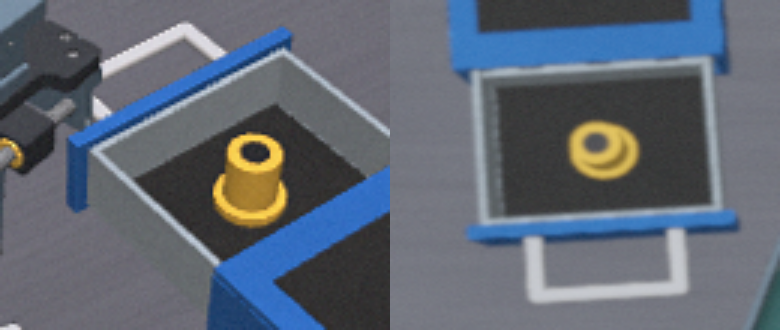

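View pics/s8.png

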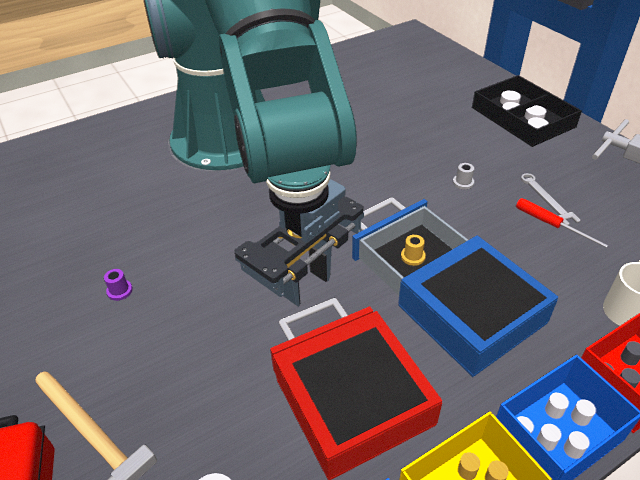

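```bash
python3 - <<'E'
from h import *
im,d=grab_frame('scene'); a=np.load('scene.npz')['im']
print('red region diff vs start',np.abs(im[295:470,270:440].astype(int)-a[295:470,270:440]).mean().round(2))
st(); print(finish_job())
E
```

```text
red region diff vs start 5.88
{'time_s': 15.6, 'tool_pos': [0.6996, -0.1573, 0.2029], 'ee_rot': [[0.9572, 0.2895, 0.0001], [0.2895, -0.9572, 0.0001], [0.0001, -0.0, -1.0]], 'force': [-0.4863, 0.2716, 0.4766], 'opening': 0.6042}
the job is handed in; nothing more can be done
None
```

I pulled the blue drawer open to about 0.133 m of its 0.14 m travel and stood the brass bushing upright on its floor. I then released it, moved the arm clear and handed the job in at 15.6 s.

- **Bushing:** the last pictures show it upright at about (0.612, 0.127). The highest point read was 0.066 m, against 0.061 m expected.
- **Blue drawer:** the bar was still at x = 0.485, so the drawer stayed open after the bushing was placed.
- **Red drawer:** I never touched it. It was about 6 mm ajar at the start, which counts as shut, and it looks unmoved in the last scene picture.
- **Checks that did not settle the red drawer:** the arm hid its bar in the last top picture, so that reading (x = 0.713) is invalid. The scene picture also differed from the start by 5.9 grey levels on average around the red unit. I put that down to noise or the arm's shadow but did not check it.

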